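Register a blade blank and draw the index pin

ROBOT

A 6-joint arm with a two-finger parallel gripper is mounted at the origin on the work surface. World frame = base frame: x ahead of the robot, y to its left, z up, the work surface at z = 0. Lengths are in m, angles in rad, forces in N, time in s.
With the tool pointing down it reaches from about 0.35 to 0.975 m from the base axis. Payload 4.9 kg.
Tool frame: the origin (TCP) lies midway between the tips of the shut fingers; the grasp point (between the pads) lies 19 mm behind it; z points along the fingers, y is the line along which they close (so a half turn about z gives the same grasp; the last joint's range is limited). The gripper opens to 85 mm and grips with 20 to 120 N. Pads are 22 mm wide; open, the fingers measure 114 mm over their backs; the gripper's body (76 mm by 85 mm) begins 54 mm behind the grasp point. The pads swing forward as they close: fully open they stand 13 mm farther back than shut.
Start: joints at [-1.316, 0.053, 1.613, -0, 1.476, -0.119], TCP at [0.228, -0.582, 0.231] pointing down, gripper open.
Joint ranges: [-3.01, 3.01], [-1.01, 2.22], [0.06, 2.58], [-1.02, 4.17], [0.09, 2.62], [-3.14, 3.14]. Speed limits (rad/s): [2.57, 2.57, 3.14, 3.14, 3.14, 3.14].

INTERFACE

Orientations are given as a unit quaternion [w, x, y, z].
In Python, from plant import * gives the robot as it stands.
- The arm moves only by the tool jog_arm, never from a script. Its argument "targets" is a list of rows, each a list of 3 entries, a list of its own where there are three numbers: the shift along the tool's x, y, z in units of 25 mm (1.0 is 25 mm), then the turn, a rotation vector about the tool's x, y, z in units of 8 degrees (1.0 is 8 degrees), then the opening in per cent of the stroke, from 0 (shut) to 100 (fully open). A call has 1 to 8 rows; each row is the pose to reach, as a shift and turn from the pose commanded when the call began, along the tool's axes at that moment; what a row does not reach only later rows make up. A row lasts 1/8 s, in which the tool goes at most 62.5 mm and 10.7 degrees, less where a joint would pass 70% of its speed; a pose out of reach is approached as far as the arm can. A call with a gripper value outside its range is refused whole. The fingers move at their own pace and stop on an object; the grip force is fixed at half the most. Time passes only in rows, so rows that repeat a pose let the fingers close. It gives the time, the measured TCP pose, the force, the opening and the grip force at its end, in the units of the state.
- state(): the state, without advancing time (a new reading comes with each control period).
- grab_frame(name): name is "side" or "top" or "wrist"; returns (picture, depth): 480x640x3 uint8, red, green, blue; 480x640 float32, m along the optical axis (not along the pixel's ray), 0 where there is no reading.
- camera_params(name): a dict with "fovy" (degrees; the focal length in pixels is half the picture's height over the tangent of half this angle, whatever the lens; pixels are square), "cx", "cy" (the principal point, pixels), "dist" ([k1, k2, p1, p2, k3] as OpenCV has them; the pictures are not rectified), "rvec" (rotation vector, rad) and "tvec" (3), from world to camera coordinates, as OpenCV has them; the wrist camera has in their place "hand_eye" (4x4, takes a point from camera to tool coordinates, whose origin is the TCP and whose axes are the flange's). Camera axes: x right, y down, z forward; pixel columns grow to the right and rows downward; lengths in m; the calibration is good to about 2 mm. A picture is of the moment at which its call begins: read the wrist's pose just before it. camera_params takes no time and is no camera call.
- job_done(): hands the job in; it is judged then, once.
The state is a dict: "time": time; "joint_pos": joint angles; "joint_vel": joint speeds; "joint_efforts": joint torques, N m; "tool_pos": TCP position; "tool_rot": TCP orientation; "contact_force": force on the tool from outside, world axes, zero at the start; "ft_torque": the same for the moment, N m; "gripper_width": opening from 0.0 (shut) to 1.0 (fully open); "grasp_force": force on a finger pad.
Only numpy, scipy, OpenCV 4.12 (cv2) and the standard library are available. Lean on these libraries where they do the work, as an engineer would, in place of code of your own. Each camera call takes 0.05 s, during which the arm holds its last target. There are 200 camera calls.

TASK

On the round indexing rest, slide the flat steel blank until one long edge is hard against both back stops and its end is hard against the end stop, with the index pin still in its hole. Then pull the rest's sprung index pin fully back by its knob so that it is clear of its hole and the rest could be turned, and finish while still holding it there, with the blank still against all three stops. Leave the other things on the bench where they are.

Things in the scene. Friction and masses are not known exactly. Their poses are not given: they have to be found in the camera images.
- rest: Fixed indexing rest bolted level to the bench; its place and yaw vary. Origin: centre of its underside, on the bench; z up. Grey base plate 180 (x) x 215 (y, from -125 to +90) x 10 thick; on it a round dark steel rest, 170 diameter, centred on the origin, flat top 58 above the bench, with a corner of three bright steel stops, each 12 high, on it.
- back_stops (a point): Half-way between the two bright back stops, on the plane of their faces, at the rest's top (rest frame 35, -15, 58); axes as the rest's. The faces look to -x; the stops are 16 wide, 12 thick, centred 20 either side of this point in y.
- end_stop (a point): Middle of the face of the bright end stop, at the rest's top (rest frame 10, 45, 58); axes as the rest's. The face looks to -y and is 30 wide; the stop is 12 thick.
- bracket_top (a point): Middle of the top of the dark bracket that carries the index pin at the rest's -y side (rest frame 0, -113, 55): 36 (x) x 24 (y), standing on the base plate, its top 3 lower than the rest's.
- rest_corner (a point): Point on the rest where the planes of the back stops and the end stop meet, 5 above the rest's top (rest frame 35, 45, 63); axes as the rest's. A fully registered blank has its centre 18 before this point in x and 45 before it in y.
- blank_mid (a point): Centre of the loose flat steel blank, 36 (x) x 90 (y, long) x 10 thick, about 0.2 to 0.35 kg, lying on the rest's top with its y axis roughly along the rest's y. It starts 10 to 30 off both the back stops and the end stop.
- index_pin (a joint): How far the sprung index pin is drawn out of its hole, along the rest's -y, in m: 0 seated (tip 10 mm deep in the rest's rim), 0.010 tip just leaves the hole, 0.016 fully back on its end stop. The spring pulls it home with about 4 N seated and 10 N fully back.
- pin_knob (a point): Centre of the pin's black knob, a cylinder 28 diameter and 24 long, its axis level along the rest's y, 42 above the bench; it moves with the pin. Seated it lies at rest frame (0, -165, 42). Between it and the bracket there is a bare stem 10 in diameter, 28 long when seated; below it is only the bench.
- seat_hole (a point): Mouth of the pin's seat hole in the rim of the round rest, at rest frame (0, -85, 42).
- angle_gauge: Bystander, to be left alone: square aluminium angle gauge, 55 x 55 x 32 high, standing beside the rest. Origin: centre of its underside.
- oil: Bystander, to be left alone: small bottle, 40 across, 110 high, standing beside the rest. Origin: centre of its underside.
- driver: Bystander, to be left alone: screwdriver, 170 long, lying behind the rest, its shaft along its own x. Origin: centre of its underside.
- whetstone: Bystander, to be left alone: whetstone on a wooden block, 60 x 170 x 32 high. Origin: centre of its underside.
- spare_bar: Bystander, to be left alone: plain flat steel bar, 30 x 160 x 8, lying on the bench (not the blank). Origin: centre of its underside.
- wheel: Bystander, to be left alone: grey abrasive wheel, 110 across, 22 high, lying flat. Origin: centre of its underside.
- cup: Bystander, to be left alone: white cup, 72 across, 80 high. Origin: centre of its underside.
Not all that is in view belongs to the job. Leave any brown or turquoise look-alike of the part that bears blank_mid alone.

How it is judged:
On the way, in this order (a step that is already met when the one before it is completed fails the run):
1. the blank lies flat on the rest against all three stops while the index pin is still seated (x of blank_mid in the frame of rest_corner between -0.02 and -0.0155 m and y of blank_mid in the frame of rest_corner between -0.047 and -0.0425 m and z of blank_mid in the frame of rest_corner between -0.003 and 0.003 m and angle between the y axis of blank_mid and the y axis of rest_corner, either way round below 0.05 rad and value of joint index_pin below 0.003 m), for 0.2 s.
2. the index pin is pulled fully back with the blank still against the stops (x of blank_mid in the frame of rest_corner between -0.02 and -0.0155 m and y of blank_mid in the frame of rest_corner between -0.047 and -0.0425 m and z of blank_mid in the frame of rest_corner between -0.003 and 0.003 m and angle between the y axis of blank_mid and the y axis of rest_corner, either way round below 0.05 rad and value of joint index_pin above 0.0135 m), for 0.3 s.
At the end, for the whole second after the job is handed in: The index pin is held by the fingers at 13.5 mm or more of its 16 mm travel (its tip at least 3.5 mm clear of the hole), at rest, and the blank lies flat on the rest within 2 mm of touching the back stops and the end stop and within 0.05 rad of square to them (all of step 2 and velocity of joint index_pin below 0.01 m/s and contact force between the fingers and index_pin above 2 N); the arm keeps its last pose, push and grip.
It fails at once if a bystander was moved by more than 30 mm (distance of any of angle_gauge, oil, driver, whetstone, spare_bar, wheel, cup from where it was at the start of the episode above 0.03 m).
It also fails if it takes over 51 s, if anything falls off the work surface, if the arm or the gripper's body presses on something with over 40 N, if the wrist force passes 120 N, or if a joint passes its speed limit or range.

## Working session

There is one attempt and no reset: what is moved stays moved. The work goes in short steps, Python scripts to look and compute and a tool call to move; the robot and the scene stay as the last step left them, time stands still between calls to the robot, and variables do not carry over. Pictures are saved under pics/ and viewed, at most 10 in all, crops included, and the job is handed in when it is done.

Besides the shell and the picture viewer there is one more tool, called after "Call:" as name(argument=value, ...), one argument or row to a line, values as JSON. jog_arm: Moves the arm, as the interface text tells. Its arguments: {"type":"object","properties":{"targets":{"type":"array"}},"required":["targets"]}

```bash
mkdir -p pics; cat > h.py <<'E'
from plant import *
import numpy as np, cv2
from scipy.spatial.transform import Rotation as R
def K(c):
    f=240/np.tan(np.radians(c["fovy"])/2); return np.array([[f,0,c["cx"]],[0,f,c["cy"]],[0,0,1.]])
def cam(n,s=None):
    c=camera_params(n)
    if n=="wrist":
        s=s or state(); q=s["tool_rot"]; T=np.eye(4); T[:3,:3]=R.from_quat([*q[1:],q[0]]).as_matrix(); T[:3,3]=s["tool_pos"]
        M=T@np.array(c["hand_eye"]); return c,M[:3,:3],M[:3,3]
    r=R.from_rotvec(np.ravel(c["rvec"])).as_matrix(); return c,r.T,-r.T@np.ravel(c["tvec"])
def onplane(cm,uv,z):
    c,r,o=cm; p=cv2.undistortPoints(np.array(uv,float).reshape(-1,1,2),K(c),np.array(c["dist"],float))[:,0]
    d=np.c_[p,np.ones(len(p))]@r.T; return o+d*((z-o[2])/d[:,2])[:,None]
def save(n,p): cv2.imwrite(p,cv2.cvtColor(n,cv2.COLOR_RGB2BGR))
E
python3 - <<'E'
from h import *
for n in("top","side"):
    im,d=grab_frame(n); save(im,f"pics/{n}0.png"); np.savez(f"{n}0.npz",im=im,d=d)
    c,r,o=cam(n); print(n,c["fovy"],c["cx"],c["cy"],np.round(o,3),np.round(r[:,2],2),c["dist"])
print(state()); print(camera_params("wrist"))
E
```

```text
top 43.407419370932516 322.40405617114266 241.11624176883535 [ 0.187 -0.     1.875] [ 0.19  0.   -0.98] [0.05235832 0.         0.         0.         0.        ]
side 48.02095879751458 312.58903476371 235.84972430820676 [0.004 0.811 0.874] [ 0.42 -0.65 -0.63] [-0.04706687  0.          0.          0.          0.        ]
{'time': 0.1, 'joint_pos': array([-1.31597886e+00,  5.33047439e-02,  1.61420481e+00, -4.04809627e-06,
        1.47600685e+00, -1.18964264e-01]), 'joint_vel': array([ 1.77691314e-03, -1.09304858e-03, -4.15319120e-03,  2.06170784e-05,
        1.44032964e-04, -9.55548764e-04]), 'joint_efforts': array([ 6.09298440e-04, -3.94904780e+01, -3.71361887e+01, -8.16522231e-06,
        3.93292954e-03, -4.39988014e-06]), 'tool_pos': array([ 0.22808295, -0.58126645,  0.2301486 ]), 'tool_rot': array([-9.59518084e-04,  9.82586185e-01,  1.85804908e-01, -6.72966646e-05]), 'contact_force': array([ 0.23382576, -0.3909859 , -0.52757684]), 'ft_torque': array([-0.02775133, -0.02123058, -0.0446433 ]), 'grasp_force': 0.0, 'gripper_width': 1.003776470267713}
{'fovy': 58.096697764421464, 'cx': 315.09904216083453, 'cy': 242.59248246871343, 'dist': array([-0.03110277,  0.        ,  0.        ,  0.        ,  0.        ]), 'hand_eye': array([[-1.70528631e-03, -9.48897347e-01, -3.15580287e-01,
         8.11865438e-02],
       [ 9.99998236e-01, -1.86658229e-03,  2.08858663e-04,
         5.68438011e-05],
       [-7.87242005e-04, -3.15579374e-01,  9.48898856e-01,
        -1.43843292e-01],
       [ 0.00000000e+00,  0.00000000e+00,  0.00000000e+00,
         1.00000000e+00]])}
```

View pics/top0.png

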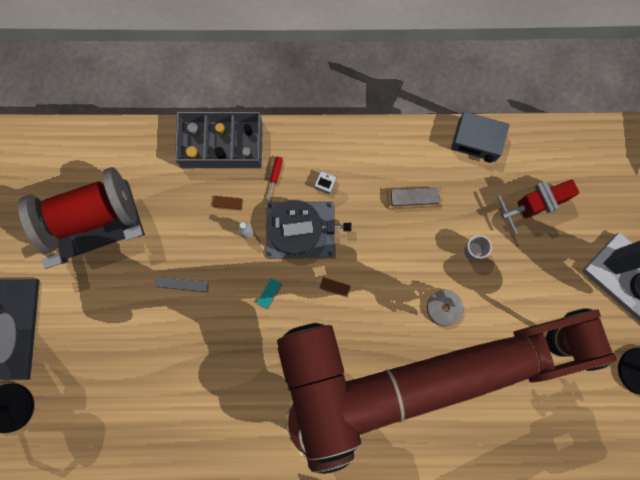

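View pics/side0.png

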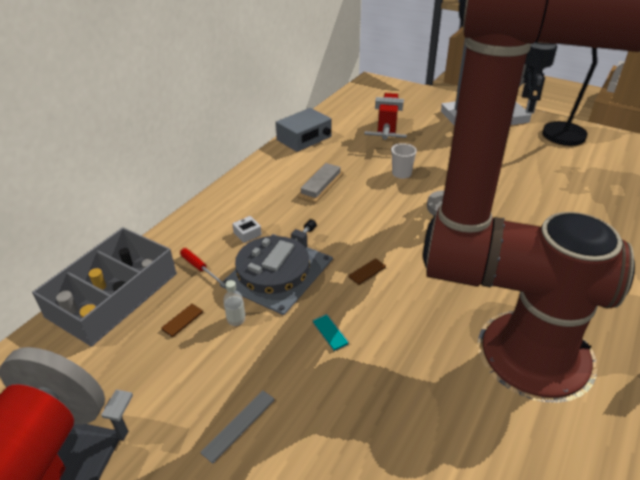

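The top view shows the rest at about (297,229), its knob at (347,227) on world -y, the back stops at (300,212), the end stop at (277,223) and the blank at (298,229). The rest's yaw is near 0.

```bash
python3 - <<'E'
from h import *
z=np.load("top0.npz"); cm=cam("top")
print(onplane(cm,[[296,228]],.058),onplane(cm,[[347,227]],.056),onplane(cm,[[298,229]],.068), onplane(cm,[[245,229]],.11),onplane(cm,[[325,182]],.03))
s=state();im,d=grab_frame("wrist"); save(im,"pics/w0.png")
q=s["tool_rot"];print(R.from_quat([*q[1:],q[0]]).as_matrix().round(3))
E
```

```text
[[0.57938452 0.0855451  0.058     ]] [[ 0.58237143 -0.07170896  0.056     ]] [[0.57406856 0.07892886 0.068     ]] [[0.56564655 0.23557101 0.11      ]] [[ 0.73441475 -0.00445791  0.03      ]]
[[ 0.931  0.365 -0.   ]
 [ 0.365 -0.931  0.002]
 [ 0.    -0.002 -1.   ]]
```

Call:
jog_arm(
  targets=[
    [[22, -17.6, -0.8], [0, 0, 2.68], 60],
    [[22, -17.6, -0.8], [0, 0, 2.68], 60],
    [[22, -17.6, -0.8], [0, 0, 2.68], 60],
    [[22, -17.6, -0.8], [0, 0, 2.68], 60],
    [[22, -17.6, -0.8], [0, 0, 2.68], 60],
    [[22, -17.6, -0.8], [0, 0, 2.68], 60],
    [[22, -17.6, -0.8], [0, 0, 2.68], 60],
    [[22, -17.6, -0.8], [0, 0, 2.68], 60],
  ],
)

```text
time: 1.15
tool_pos: [0.4781, -0.1467, 0.2455]
tool_rot: [0.0, 1.0, -0.0, 0.0]
contact_force: [0.6, -0.3, 0.8]
gripper_width: 0.603
grasp_force: 0.0
```

Call:
jog_arm(
  targets=[
    [[4, -7, 0], [0, 0, 0], 60],
    [[4, -7, 0], [0, 0, 0], 60],
    [[4, -7, 0], [0, 0, 0], 60],
    [[4, -7, 0], [0, 0, 0], 60],
    [[4, -7, 0], [0, 0, 0], 60],
    [[4, -7, 0], [0, 0, 0], 60],
  ],
)

```text
time: 1.9
tool_pos: [0.5771, 0.0251, 0.2453]
tool_rot: [0.0, 1.0, -0.001, -0.0]
contact_force: [-1.0, 0.0, -0.1]
gripper_width: 0.603
grasp_force: 0.0
```

```bash
python3 - <<'E'
from h import *
s=state();im,d=grab_frame("wrist"); save(im,"pics/w1.png"); np.savez("w1.npz",im=im,d=d); import pickle; pickle.dump(s,open("w1.pkl","wb"))
print(s["time"],s["tool_pos"],s["gripper_width"])
E
```

```text
1.9 [0.57710564 0.02511248 0.2452967 ] 0.6032981775718004
```

View pics/w1.png

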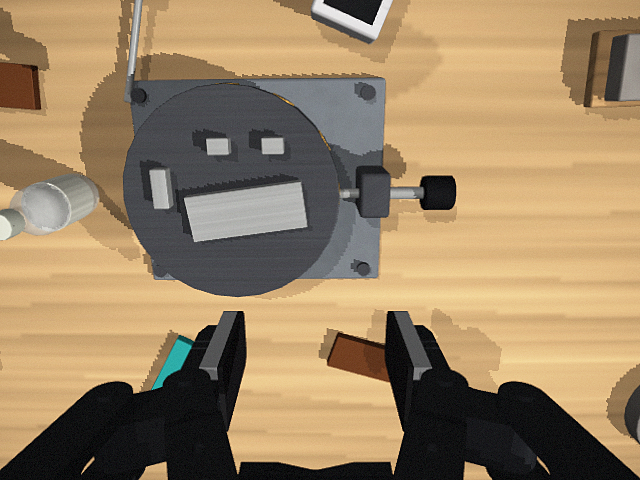

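The wrist view shows the blank at (246,211), the back stops at (218,146) and (273,146), the end stop at (160,188), the bracket at (373,190) and the knob at (438,193).

```bash
python3 - <<'E'
from h import *
import pickle
s=pickle.load(open("w1.pkl","rb")); im=np.load("w1.npz")["im"]; cm=cam("wrist",s)
g=im.min(2); m=(g>140)&(np.ptp(im.astype(int),axis=2)<25); m=m.astype(np.uint8)
m[:120]=0;m[260:]=0;m[:,:135]=0;m[:,335:]=0
for c in cv2.findContours(m,0,2)[0]:
    if cv2.contourArea(c)<100: continue
    b=cv2.boxPoints(cv2.minAreaRect(c)); z=.068 if cv2.contourArea(c)>2000 else .07
    p=onplane(cm,b,z); e=np.linalg.norm(np.diff(p[:3,:2],axis=0),axis=1)
    k=np.argmax(e); v=p[k+1]-p[k]; print(p[:,:2].mean(0).round(4),"size",e.round(4),"long dir deg",np.degrees(np.arctan2(v[1],v[0])).round(1)); print(p[:,:2].round(4).tolist())
k=(im.max(2)<30).astype(np.uint8); k[:160]=0;k[225:]=0;k[:,:415]=0;k[:,470:]=0
ys,xs=np.nonzero(k); print("knob px",xs.min(),xs.max(),ys.min(),ys.max(), onplane(cm,[[xs.min(),ys.mean()],[xs.max(),ys.mean()],[xs.mean(),ys.min()],[xs.mean(),ys.max()]],.046))
E
```

```text
[0.5761 0.0787] size [0.0898 0.0352] long dir deg -82.4
[[0.5878, 0.1246], [0.5997, 0.0356], [0.5648, 0.0313], [0.552, 0.1233]]
[0.5948 0.142 ] size [0.0116 0.03  ] long dir deg -180.0
[[0.6092, 0.1477], [0.6104, 0.1362], [0.5804, 0.1362], [0.5791, 0.148]]
[0.626 0.096] size [0.0159 0.0107] long dir deg -90.4
[[0.6314, 0.1036], [0.6313, 0.0877], [0.6206, 0.0884], [0.6207, 0.1045]]
[0.6265 0.0556] size [0.0152 0.0107] long dir deg -90.3
[[0.6319, 0.063], [0.6318, 0.0479], [0.6211, 0.0482], [0.6212, 0.0635]]
knob px 420 455 176 209 [[ 0.58679786 -0.05986289  0.046     ]
 [ 0.58674973 -0.0882945   0.046     ]
 [ 0.59984769 -0.0732824   0.046     ]
 [ 0.57274493 -0.0755706   0.046     ]]
```

Call:
jog_arm(
  targets=[
    [[-2, -2.1, 0], [0, 0, 0], 40],
    [[-2, -2.1, 3], [0, 0, 0], 40],
    [[-2, -2.1, 5.5], [0, 0, 0], 40],
    [[-2, -2.1, 6.8], [0, 0, 0], 40],
    [[-2, -2.1, 6.8], [0, 0, 0], 40],
    [[-2, -2.1, 6.8], [0, 0, 0], 40],
  ],
)

```text
time: 2.7
tool_pos: [0.5291, 0.0781, 0.0778]
tool_rot: [0.0, 1.0, -0.001, 0.002]
contact_force: [-0.1, -0.0, 1.3]
gripper_width: 0.402
grasp_force: 0.0
```

```bash
python3 - <<'E'
from h import *
s=state();print(s["tool_pos"],s["contact_force"])
im,d=grab_frame("wrist"); save(im,"pics/w2.png")
E
```

```text
[0.52909503 0.07805893 0.07779108] [-0.14550929 -0.04195816  1.34939942]
```

View pics/w2.png

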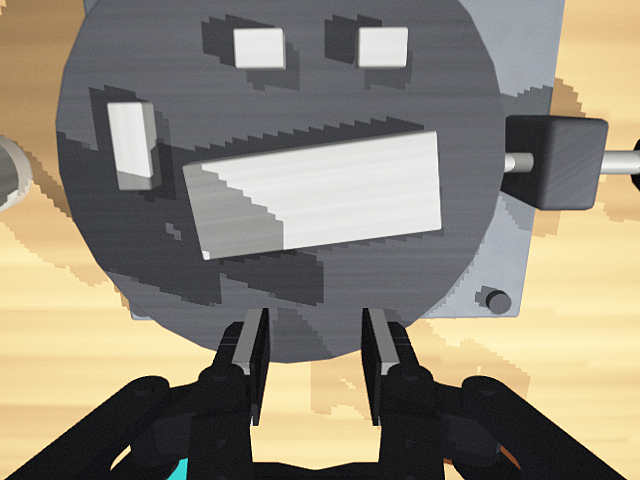

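The fingers hang in front of the blank, clear of it. The blank's near edge runs (205,260)-(440,228).

Call:
jog_arm(
  targets=[
    [[0, 0, 0.4], [0, 0, 0], 40],
    [[0, 0, 0.7], [0, 0, 0], 40],
    [[0, 0, 0.7], [0, 0, 0], 40],
    [[0, 0, 0.7], [0, 0, 0], 40],
  ],
)

```text
time: 3.25
tool_pos: [0.5276, 0.0789, 0.058]
tool_rot: [0.0, 1.0, -0.0, -0.0]
contact_force: [0.4, 0.1, -0.4]
gripper_width: 0.401
grasp_force: 0.0
```

Call:
jog_arm(
  targets=[
    [[0.3, 0, 0], [0, 0, 0], 40],
    [[0.55, 0, 0], [0, 0, 0], 40],
    [[0.8, 0, 0], [0, 0, 0], 40],
    [[1.05, 0, 0], [0, 0, 0], 40],
    [[1.3, 0, 0], [0, 0, 0], 40],
    [[1.5, 0, 0], [0, 0, 0], 40],
    [[1.65, 0, 0], [0, 0, 0], 40],
    [[1.75, 0, 0], [0, 0, 0], 40],
  ],
)

```text
time: 4.25
tool_pos: [0.5715, 0.0788, 0.0579]
tool_rot: [0.0, 1.0, -0.0, -0.0]
contact_force: [-1.6, -0.5, 0.5]
gripper_width: 0.398
grasp_force: 0.7
```

Call:
jog_arm(
  targets=[
    [[0.05, 0, 0], [0, 0, 0], 40],
    [[0.1, 0, 0], [0, 0, 0], 40],
    [[0.1, 0, 0], [0, 0, 0], 40],
  ],
)

```text
time: 4.62
tool_pos: [0.573, 0.0788, 0.0579]
tool_rot: [0.0, 1.0, -0.0, -0.001]
contact_force: [-6.0, -0.0, 3.5]
gripper_width: 0.401
grasp_force: 2.6
```

Call:
jog_arm(
  targets=[
    [[0.06, 0, 0], [0, 0, 0], 40],
    [[0.06, 0, 0], [0, 0, 0], 40],
  ],
)

```text
time: 4.88
tool_pos: [0.5731, 0.0788, 0.0579]
tool_rot: [0.0, 1.0, -0.0, -0.003]
contact_force: [-10.1, -1.0, 6.8]
gripper_width: 0.398
grasp_force: 5.3
```

```bash
python3 - <<'E'
from h import *
s=state();print(s["tool_pos"],s["contact_force"])
im,d=grab_frame("wrist"); save(im,"pics/w3.png")
E
```

```text
[0.57308296 0.07875934 0.0578508 ] [-10.14289974  -1.03541204   6.80616178]
```

View pics/w3.png

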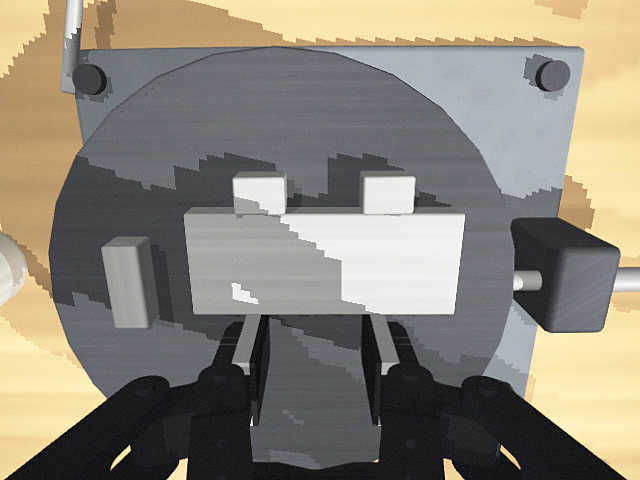

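The blank sits flush on both back stops, with its left end (187,260) about 12 mm from the end stop (150,285). Next is the end push with shut fingers.

Call:
jog_arm(
  targets=[
    [[-0.4, 0, 0], [0, 0, 0], 40],
    [[-0.4, 0, -1.2], [0, 0, 0], 40],
    [[-0.4, 0, -1.4], [0, 0, 0], 0],
    [[1.05, 2.75, -1.4], [0, 0, 0], 0],
    [[1.05, 2.75, -1.4], [0, 0, 0], 0],
    [[1.05, 2.75, -1.4], [0, 0, 0], 0],
    [[1.05, 2.75, -1.0], [0, 0, 0], 0],
    [[1.05, 2.75, -1.0], [0, 0, 0], 0],
  ],
)

```text
time: 5.92
tool_pos: [0.5999, 0.0112, 0.081]
tool_rot: [-0.0, 1.0, 0.0, -0.002]
contact_force: [-0.6, -0.1, -0.2]
gripper_width: -0.003
grasp_force: 0.0
```

Call:
jog_arm(
  targets=[
    [[0, 0, 0.4], [0, 0, 0], 0],
    [[0, 0, 0.84], [0, 0, 0], 0],
    [[0, 0, 0.84], [0, 0, 0], 0],
    [[0, 0, 0.84], [0, 0, 0], 0],
  ],
)

```text
time: 6.42
tool_pos: [0.6016, 0.0101, 0.0619]
tool_rot: [-0.0, 1.0, -0.0, -0.0]
contact_force: [0.3, -0.7, 0.8]
gripper_width: 0.004
grasp_force: 0.0
```

Call:
jog_arm(
  targets=[
    [[0, -0.2, 0], [0, 0, 0], 0],
    [[0, -0.35, 0], [0, 0, 0], 0],
    [[0, -0.5, 0], [0, 0, 0], 0],
    [[0, -0.6, 0], [0, 0, 0], 0],
    [[0, -0.7, 0], [0, 0, 0], 0],
    [[0, -0.8, 0], [0, 0, 0], 0],
    [[0, -0.87, 0], [0, 0, 0], 0],
    [[0, -0.87, 0], [0, 0, 0], 0],
  ],
)

```text
time: 7.42
tool_pos: [0.6017, 0.0319, 0.0621]
tool_rot: [-0.0, 1.0, -0.0, 0.0]
contact_force: [-0.2, -0.9, -0.1]
gripper_width: 0.002
grasp_force: 0.5
```

Call:
jog_arm(
  targets=[
    [[0, -0.06, 0], [0, 0, 0], 0],
    [[0, -0.12, 0], [0, 0, 0], 0],
    [[0, -0.12, 0], [0, 0, 0], 0],
  ],
)

```text
time: 7.8
tool_pos: [0.6016, 0.035, 0.062]
tool_rot: [-0.0, 1.0, -0.0, 0.0]
contact_force: [0.9, -1.6, 0.2]
gripper_width: 0.002
grasp_force: 0.7
```

Call:
jog_arm(
  targets=[
    [[0, -0.06, 0], [0, 0, 0], 0],
    [[0, -0.12, 0], [0, 0, 0], 0],
    [[0, -0.12, 0], [0, 0, 0], 0],
  ],
)

```text
time: 8.18
tool_pos: [0.6016, 0.038, 0.062]
tool_rot: [-0.0, 1.0, -0.0, -0.0]
contact_force: [0.4, -1.4, 0.9]
gripper_width: -0.002
grasp_force: 0.6
```

```bash
python3 - <<'E'
from h import *
s=state();print(s["tool_pos"],s["contact_force"])
im,d=grab_frame("wrist"); save(im,"pics/w4.png")
E
```

```text
[0.60158576 0.03804489 0.06195023] [ 0.40383242 -1.37635203  0.8892177 ]
```

View pics/w4.png

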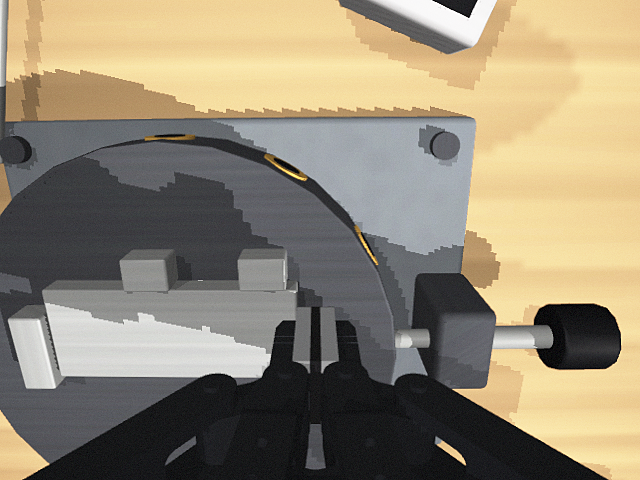

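The blank's left end (48,330) is now almost at the end stop. I'll keep pushing until the force rises.

Call:
jog_arm(
  targets=[
    [[0, -0.04, 0], [0, 0, 0], 0],
    [[0, -0.08, 0], [0, 0, 0], 0],
    [[0, -0.08, 0], [0, 0, 0], 0],
  ],
)

```text
time: 8.6
tool_pos: [0.6016, 0.0395, 0.0619]
tool_rot: [0.0, 1.0, -0.0, -0.0]
contact_force: [0.0, -3.0, -0.3]
gripper_width: 0.0
grasp_force: 1.6
```

Call:
jog_arm(
  targets=[
    [[0, -0.04, 0], [0, 0, 0], 0],
    [[0, -0.08, 0], [0, 0, 0], 0],
    [[0, -0.08, 0], [0, 0, 0], 0],
  ],
)

```text
time: 8.98
tool_pos: [0.6017, 0.0397, 0.0619]
tool_rot: [0.002, 1.0, -0.0, -0.0]
contact_force: [-0.2, -8.9, 0.4]
gripper_width: 0.0
grasp_force: 4.6
```

Call:
jog_arm(
  targets=[
    [[0, 0.5, 0], [0, 0, 0], 0],
    [[0, 1.0, -0.8], [0, 0, 0], 0],
    [[0, 1.4, -3], [0, 0, 0], 50],
    [[0, 1.4, -5], [0, 0, 0], 70],
    [[0, 1.4, -6], [0, 0, 0], 70],
    [[0, 1.4, -6], [0, 0, 0], 70],
    [[0, 1.4, -6], [0, 0, 0], 70],
  ],
)

```text
time: 9.85
tool_pos: [0.6009, 0.0068, 0.211]
tool_rot: [-0.0, 1.0, -0.0, -0.001]
contact_force: [0.1, -0.2, -1.0]
gripper_width: 0.698
grasp_force: 0.0
```

```bash
python3 - <<'E'
from h import *
s=state();print(s["tool_pos"],s["joint_pos"].round(2))
im,d=grab_frame("wrist"); save(im,"pics/w5.png"); cm=cam("wrist",s)
k=(im.max(2)<30).astype(np.uint8); k[280:]=0;k[:,:330]=0
for c in cv2.findContours(k,0,2)[0]:
    if 300<cv2.contourArea(c): x,y,w,h=cv2.boundingRect(c); print((x,y,w,h),onplane(cm,[[x,y+h/2],[x+w,y+h/2],[x+w/2,y],[x+w/2,y+h]],.046)[:,:2].round(4).tolist())
E
```

```text
[0.60092956 0.00680209 0.21100768] [-0.11  0.01  1.69  0.    1.44  1.46]
(405, 216, 37, 35) [[0.5863, -0.0605], [0.5862, -0.0884], [0.5998, -0.0734], [0.5723, -0.0755]]
```

View pics/w5.png

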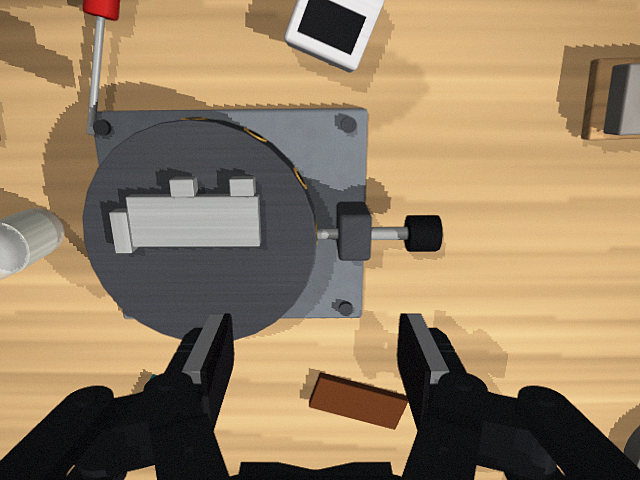

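The blank lies against all three stops: the end stop at (122,232) and the back stops at (183,187) and (243,186). The knob is at (423,233).

Call:
jog_arm(
  targets=[
    [[-0.6, 3.27, 0], [0, 0, -10], 70],
    [[-0.6, 3.27, 0], [0, 0, -10], 70],
    [[-0.6, 3.27, 0], [0, 0, -10], 70],
    [[-0.6, 3.27, 0], [0, 0, -10], 70],
    [[-0.6, 3.27, 0], [0, 0, -10], 70],
    [[-0.6, 3.27, 0], [0, 0, -10], 70],
    [[-0.6, 3.27, 0], [0, 0, -10], 70],
    [[-0.6, 3.27, 0], [0, 0, -10], 70],
  ],
)

```text
time: 10.9
tool_pos: [0.5855, -0.0746, 0.2095]
tool_rot: [-0.002, 0.765, 0.644, -0.001]
contact_force: [-0.2, 0.1, -0.2]
gripper_width: 0.699
grasp_force: 0.0
```

Call:
jog_arm(
  targets=[
    [[0, 0, 2], [0, 0, -1.25], 70],
    [[0, 0, 3], [0, 0, -1.25], 70],
    [[0, 0, 4], [0, 0, -1.25], 70],
    [[0, 0, 4], [0, 0, -1.25], 70],
    [[0, 0, 4], [0, 0, -1.25], 70],
  ],
)

```text
time: 11.52
tool_pos: [0.5865, -0.0749, 0.112]
tool_rot: [-0.0, 0.707, 0.707, -0.0]
contact_force: [-0.2, -0.1, -0.6]
gripper_width: 0.698
grasp_force: 0.0
```

Call:
jog_arm(
  targets=[
    [[0, 0, 1.2], [0, 0, 0], 70],
    [[0, 0, 2.4], [0, 0, 0], 70],
    [[0, 0, 3.5], [0, 0, 0], 70],
    [[0, 0, 3.5], [0, 0, 0], 70],
    [[0, 0, 3.5], [0, 0, 0], 70],
  ],
)

```text
time: 12.15
tool_pos: [0.588, -0.0753, 0.0265]
tool_rot: [0.001, 0.707, 0.707, 0.001]
contact_force: [0.6, 0.3, 0.1]
gripper_width: 0.7
grasp_force: 0.0
```

Call:
jog_arm(
  targets=[
    [[0, 0, 0], [0, 0, 0], 45],
    [[0, 0, 0], [0, 0, 0], 35],
    [[0, 0, 0], [0, 0, 0], 15],
    [[0, 0, 0], [0, 0, 0], 0],
    [[0, 0, 0], [0, 0, 0], 0],
    [[0, 0, 0], [0, 0, 0], 0],
  ],
)

```text
time: 12.9
tool_pos: [0.5862, -0.0752, 0.0259]
tool_rot: [-0.0, 0.707, 0.707, -0.001]
contact_force: [-5.8, 0.1, 6.5]
gripper_width: 0.302
grasp_force: 58.5
```

Call:
jog_arm(
  targets=[
    [[-0.1, 0, 0], [0, 0, 0], 0],
    [[-0.2, 0, 0], [0, 0, 0], 0],
    [[-0.3, 0, 0], [0, 0, 0], 0],
    [[-0.4, 0, 0], [0, 0, 0], 0],
    [[-0.5, 0, 0], [0, 0, 0], 0],
    [[-0.58, 0, 0], [0, 0, 0], 0],
    [[-0.64, 0, 0], [0, 0, 0], 0],
    [[-0.64, 0, 0], [0, 0, 0], 0],
  ],
)

```text
time: 13.9
tool_pos: [0.5863, -0.0886, 0.0259]
tool_rot: [-0.002, 0.707, 0.707, 0.001]
contact_force: [-4.9, 8.5, 8.2]
gripper_width: 0.309
grasp_force: 58.5
```

```bash
python3 - <<'E'
from h import *
s=state();print(s["tool_pos"],s["contact_force"])
im,d=grab_frame("wrist"); save(im,"pics/w6.png")
E
```

```text
[ 0.58630203 -0.08863534  0.02589548] [-4.85997739  8.46150819  8.2420757 ]
```

View pics/w6.png

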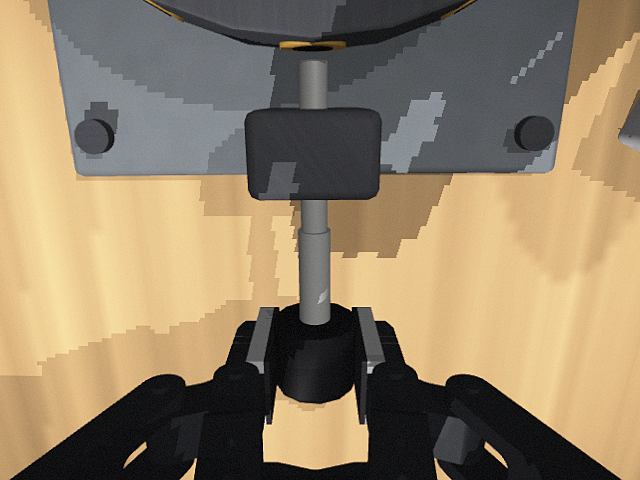

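The pin tip (313,65) is out of its hole (313,46) and the knob is gripped at (316,350). The tool has moved 13.4 mm, so I'll pull on to the pin's end stop.

Call:
jog_arm(
  targets=[
    [[-0.06, 0, 0], [0, 0, 0], 0],
    [[-0.12, 0, 0], [0, 0, 0], 0],
    [[-0.16, 0, 0], [0, 0, 0], 0],
    [[-0.16, 0, 0], [0, 0, 0], 0],
    [[-0.16, 0, 0], [0, 0, 0], 0],
  ],
)

```text
time: 14.58
tool_pos: [0.5863, -0.0912, 0.0259]
tool_rot: [-0.003, 0.707, 0.707, 0.002]
contact_force: [-4.0, 12.7, 9.8]
gripper_width: 0.303
grasp_force: 58.5
```

Call:
jog_arm(
  targets=[
    [[0, 0, 0], [0, 0, 0], 0],
    [[0, 0, 0], [0, 0, 0], 0],
    [[0, 0, 0], [0, 0, 0], 0],
    [[0, 0, 0], [0, 0, 0], 0],
  ],
)

```text
time: 15.08
tool_pos: [0.5863, -0.0912, 0.0259]
tool_rot: [-0.003, 0.707, 0.707, 0.002]
contact_force: [-5.4, 12.7, 8.8]
gripper_width: 0.304
grasp_force: 58.5
```

```bash
python3 - <<'E'
from h import *
s=state();print(s["tool_pos"],s["contact_force"],s["grasp_force"])
im,d=grab_frame("top"); save(cv2.resize(im[170:270,230:370],None,fx=5,fy=5),"pics/t7.png")
E
```

```text
[ 0.58631352 -0.09120685  0.02589681] [-5.35220773 12.68049659  8.84130852] 58.52659463882446
```

View pics/t7.png

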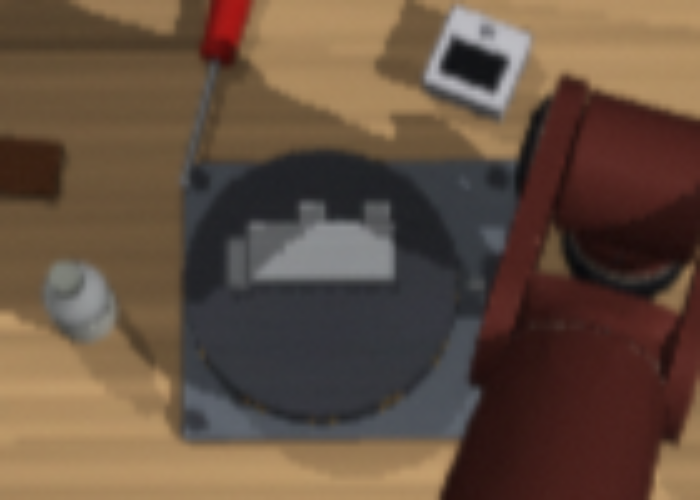

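The blank is still seated against all three stops (crop 248-393, 222-282). The pin is held back on its end stop with a steady pull of about 12.7 N.

```bash
python3 -c "
from plant import *
print(job_done())"
```

```text
the job is handed in; nothing more can be done
None
```

I handed the job in at about 15 s: the last pictures show the blank against both back stops and the end stop, the gripper still holds the index pin about 16 mm back, and no bystander was touched; the hand-in gave no verdict.

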